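# Nip a pine blank between the stops of a planing station

## Task

Get the pine blank ready for planing: slide the blue stop along its rail until it has pushed the blank right home against the steel foot of the end stop and its sprung nose is pressed firmly in against the blank, without ramming the soft wood. Then turn its black knob clockwise to lock it, so that its red pointer faces the red line, and let go, leaving the blank lying straight and nipped between the stops. Leave the tools and offcuts lying about where they are.

Things in the scene. Friction and masses are not known exactly. Their poses are not given: they have to be found in the camera images.
- station: fixed planing station: plywood board 260 (x) x 600 (y) x 24 mm; origin at the centre of its underside, z up, x away from the robot, y along the aluminium rail towards the end stop. Offsets below are in its frame, mm. The blank lies on the board (z 24) along a low batten (near face x -12, 12 mm high). Rail: x 61 to 105, top z 46, y -290 to 230, on a low upstand behind
- shelf_edge (a point): middle of the lower near edge of the wooden tool shelf over the rail, at x 47, y 0, z 165; shelf 113 mm deep (x 47 to 160), 600 mm long, top at z 183, tools on it up to z 245. It overhangs to 12 mm beyond the knob's centre, so a gripper pointing straight down cannot get at the knob: come in leaning, along the knob's own axis
- end_block (a point): end stop: centre of the face (towards -y) of the oak block, at x -35, y 237, z 40. From it a round steel foot, 26 mm across, sticks out towards -y by 12 to 38 mm; how far differs each time and is not reported. It does not give. The blank is home when its end bears on this foot
- carriage: blue sliding stop; slides along the station's y only (+y towards the blank), takes about 9 N, stays where left. Axes as the station's, origin at station x 0, z 0, y -240 to 60. Body y -36 to 36, x 15 to 105; top slopes 35 degrees down towards the robot and carries the knob, a red line (locked) and a white line (open). An arm (y 20 to 36, z 38 to 58) reaches out to x -60 with the sprung nose
- nose_face (a point): centre of the +y face of the sprung brass nose (40 mm wide, 26 high) that pushes on the blank's end, as it stands fully out; fixed to the carriage at x -35, y 52, z 41. The nose begins to give at 2.5 N and stiffens by 0.6 N per mm over 8 mm of travel into the carriage (7.3 N); then it is solid
- knob_grip (a point): middle of the black bar knob, at carriage x 35, y 0, z 80: grip for sliding, and lock. z is its axis, leaning 35 degrees from vertical towards the robot (station -x). Bar 60 mm along the knob's x, 16 wide (y), 32 high: from 12 above this point to 20 below; the sloping top lies 26 below. Its red end (-x) is the pointer. At angle 0.6 rad the bar points straight up and down the slope
- knob (a joint): angle of the lock knob, rad, growing clockwise as seen looking down on it: 0 to 0.25 at the start (open, pointer at the white line), 1.2 with the pointer at the red line (locked); it can go on to 1.5. Stiff to turn, 0.1 N m; stays where it is left
- blank: loose pine blank 44 (x) x 190 (y) x 30 mm high, 0.10 to 0.14 kg, lying on the board along the batten between stop and end block; origin at the centre of its underside, y along its length. It starts 15 to 55 mm short of home; pushing it along takes under 2 N
- plane_big: big wooden hand plane with a dark iron, 270 x 68 x 36 mm, loose, leave it alone; origin at the centre of its underside
- plane_small: small wooden hand plane, 160 x 50 x 30 mm, loose, leave it alone; origin at the centre of its underside
- gauge: wooden marking gauge: stem 210 x 20 x 20 mm through a 68 mm square stock, loose, leave it alone; origin at the centre of its underside
- sander: cork sanding block with brown grit under it, 40 x 70 x 28 mm, on the near strip of the planing board, loose, leave it alone; origin at the centre of its underside
- offcut: thin pale wooden offcut, 20 x 150 x 12 mm, on the near strip of the planing board, loose, leave it alone; origin at the centre of its underside
- pencil: red carpenter's pencil, 8 x 8 x 150 mm, on the near strip of the planing board, loose, leave it alone; origin at the centre of its underside
Mind the look-alikes: they are no part of the job. There is more than one size of the blank; the job needs the smallest.

How it is judged (in metres and radians):
On the way, in this order (a step that is already met when the one before it is completed fails the run):
1. the stop's nose presses on the blank, which is home against the end stop, the knob still open (contact force between blank and carriage above 2.8 N and value of joint knob below 0.6 rad), for 0.3 s.
2. the knob is turned so that its pointer faces the red line (value of joint knob between 1.03 and 1.37 rad), for 0.2 s.
At the end, for the whole second after the job is handed in: the stop's nose presses on the blank with over 2.8 N, so that it bears on the end stop's foot; the blank lies flat and at rest along the batten, within 0.06 rad of straight; the knob is at 1.2 rad within 0.17 (pointer at the red line); all released (all of step 2 and contact force between blank and carriage above 2.8 N and linear speed of each of blank, carriage below 0.01 m/s and angle between the y axis of blank and the y axis of station, either way round below 0.06 rad and angle between blank's own z axis and vertical below 0.05 rad and x of blank in the frame of station between -0.055 and -0.028 m); the robot touches nothing.
It fails at once if the stop rams the blank with more than 18 N (contact force between blank and carriage above 18 N).
It fails at once if a bystander is moved by more than 30 mm (distance of any of plane_big, plane_small, gauge, sander, offcut, pencil from where it was at the start of the episode above 0.03 m).
It also fails if it takes over 61 s, if anything falls off the work surface, if the arm or the gripper's body presses on something with over 40 N, if the wrist force passes 120 N, or if a joint passes its speed limit or range.

## Robot

A 7-joint arm with a two-finger parallel gripper is mounted at the origin on the work surface. World frame = base frame: x ahead of the robot, y to its left, z up, the work surface at z = 0. Lengths are in m, angles in degrees, forces in N, time in s.
With the tool pointing down it reaches from about 0.425 to 0.875 m from the base axis. Payload 4.7 kg.
Tool frame: the origin (TCP) lies at the very end of the fingers, on their centre line; the grasp point (between the pads) lies env.hold_point_z behind it (env.hold_point_z is the distance from the TCP to the grasp point, in m); z points along the fingers, y is the line along which they close (so a half turn about z gives the same grasp; the last joint's range is limited). The gripper opens to 87 mm and grips with 3 to 60 N. Pads are 19 mm wide; open, the fingers measure 117 mm over their backs; the gripper's body (75 mm by 190 mm) begins 51 mm behind the grasp point.
Start: joints at [0.808, 18.392, -4.016, 83.108, 1.295, 78.541, -3.26], TCP at [0.65, -0, 0.223] pointing down, gripper open.
Joint ranges: [-163.93, 163.93], [-17.29, 119.83], [-79.2, 71.16], [3.27, 140.29], [-89.18, 269.18], [5.43, 117.66], [-154.24, 154.24]. Speed limits (degrees/s): [147.25, 147.25, 180, 180, 180, 180, 180].

## Interface

Orientations are given as [roll, pitch, yaw] about the fixed x, y, z axes, in that order (R = Rz(yaw) Ry(pitch) Rx(roll)).
In Python, from cell import env gives the robot as it stands.
- The arm moves only by the shell command python3 -m jog 'ROWS' [FORCE]. ROWS is JSON, a list of rows, each an object with "dp": the shift along the tool's x, y, z in cm, a list of three; "twist": the turn about the tool's z in degrees; "fingers": the opening, from 0 (shut) to 1 (fully open). A call has 1 to 8 rows; each row is the pose to reach, as a shift and turn from the pose commanded when the call began, along the tool's axes at that moment; what a row does not reach only later rows make up. A row lasts 1/8 s, in which the tool goes at most 62.5 mm and 10.7 degrees, less where a joint would pass 70% of its speed; a pose out of reach is approached as far as the arm can. A call with a gripper value outside its range is refused whole. The fingers move at their own pace and stop on an object; FORCE is the grip in N (left out, the last holds). Time passes only in rows, so rows that repeat a pose let the fingers close. It gives the time, the measured TCP pose, the force, the opening and the grip force at its end, in the units of the state.
- env.get_obs(): the state, without advancing time (a new reading comes with each control period).
- env.read_camera(name): name is "scene" or "side" or "wrist"; returns a dict with "pixels" (480x640x3 uint8, blue, green, red), "depth" (480x640 float32, m along the optical axis (not along the pixel's ray), 0 where there is no reading), "fx", "fy", "cx", "cy" (pixels), "k1" (the pictures are not rectified: a ray, as slopes to the right and down, at radius r is drawn at 1 + k1 r^2 times it, then the intrinsics apply), "rvec" (rotation vector, rad) and "tvec" (3), from world to camera coordinates, as OpenCV has them. Camera axes: x right, y down, z forward; pixel columns grow to the right and rows downward; lengths in m; the calibration is good to about 2 mm. A picture is of the moment at which its call begins.
- env.sign_off(): hands the job in; it is judged then, once.
The state is a dict: "time_s": time; "qpos": joint angles; "joint_velocities": joint speeds; "effort": joint torques, N m; "tool_pos": TCP position; "tool_rot": TCP orientation; "force": force on the tool from outside, world axes, zero at the start; "wrist_torque": the same for the moment, N m; "grip_width": finger opening in m; "grasp_force": force on a finger pad.
Only numpy, scipy, OpenCV 4.12 (cv2) and the standard library are available. Lean on these libraries where they do the work, as an engineer would, in place of code of your own. Each camera call takes 0.05 s, during which the arm holds its last target. There are 200 camera calls.

## Working session

There is one attempt and no reset: what is moved stays moved. The work goes in short steps, Python scripts to look and compute and a shell command to move; the robot and the scene stay as the last step left them, time stands still between calls to the robot, and variables do not carry over. Pictures are saved under pics/ and viewed, at most 12 in all, crops included, and the job is handed in when it is done.

```bash
ls; mkdir -p pics
cat > h.py <<'E'
import numpy as np,cv2,pickle
def ray(c,u,v):
    K=np.array([[c['fx'],0,c['cx']],[0,c['fy'],c['cy']],[0,0,1.]])
    x,y=cv2.undistortPoints(np.array([[[u,v]]],float),K,np.array([c['k1'],0,0,0.]))[0,0]
    R=cv2.Rodrigues(np.array(c['rvec'],float))[0];t=np.array(c['tvec'],float).ravel()
    return -R.T@t,R.T@np.array([x,y,1.])
def on_z(c,u,v,z):
    o,d=ray(c,u,v);return o+d*(z-o[2])/d[2]
def dep(c,u,v):
    o,d=ray(c,u,v);return o+d*c['depth'][int(round(v)),int(round(u))]
def load(n): return pickle.load(open(f'pics/{n}.pkl','rb'))
def save(n,name):
    from cell import env
    c=env.read_camera(name);pickle.dump(c,open(f'pics/{n}.pkl','wb'));cv2.imwrite(f'pics/{n}.png',c['pixels']);return c
E
python3 - <<'E'
from h import *
from cell import env
for n in('scene','side','wrist'):
    c=save(n+'0',n);print(n,c['k1'],c['fx'],ray(c,320,240))
print(env.get_obs(),env.hold_point_z)
E
```

```text
pics
scene 0.05264452880789657 589.3956966241302 (array([ 1.16089721, -0.54213959,  1.42848765]), array([-0.45692096,  0.34528304, -0.81980833]))
side -0.050400541945148654 448.06999302384037 (array([0.2804955 , 1.0018712 , 0.83688874]), array([ 0.13697108, -0.80850517, -0.57244936]))
wrist 0.006525089121479652 365.51964132199544 (array([0.65059542, 0.08185068, 0.38351128]), array([-0.01978471, -0.28050738, -0.95991203]))
{'time_s': 0.15, 'qpos': array([ 0.80727075, 18.43015598, -4.01667598, 83.15854512,  1.29703605,
       78.54120436, -3.25906466]), 'joint_velocities': array([ 0.05011609, -0.10883331,  0.04144758, -0.25060256,  0.0985998 ,
        0.06921649,  0.0489471 ]), 'effort': array([ 2.16972071e-04, -4.91794288e+01, -4.04079035e-01, -3.12878716e+01,
       -6.39387709e-02,  4.04033612e-02,  9.90178205e-05]), 'tool_pos': array([ 6.49582047e-01, -4.10224782e-05,  2.21705908e-01]), 'tool_rot': array([-1.79915430e+02,  6.68528795e-03,  9.00045484e+01]), 'force': array([-0.53569806,  0.71130537, -0.13307745]), 'wrist_torque': array([-0.01571988,  0.00360823, -0.03192056]), 'grasp_force': 0.0, 'grip_width': 0.08698716842941813} 0.0187
```

View pics/scene0.png

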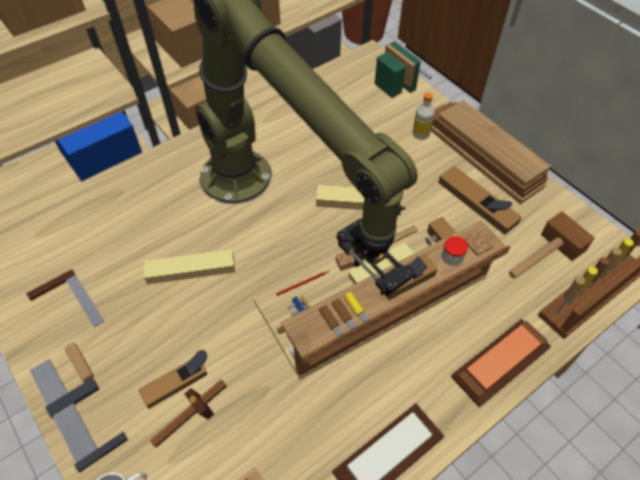

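View pics/side0.png

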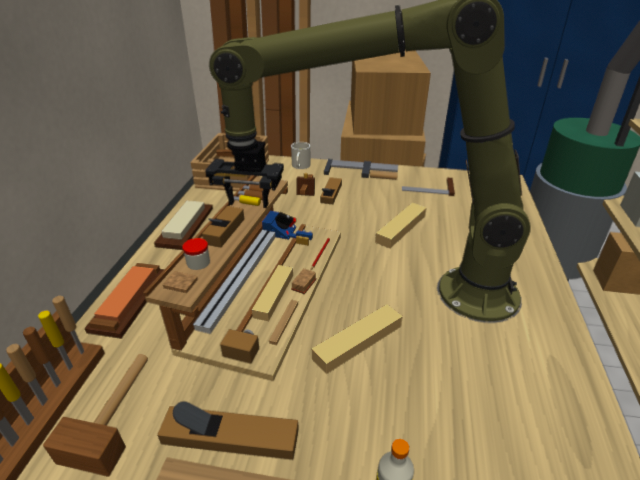

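View pics/wrist0.png

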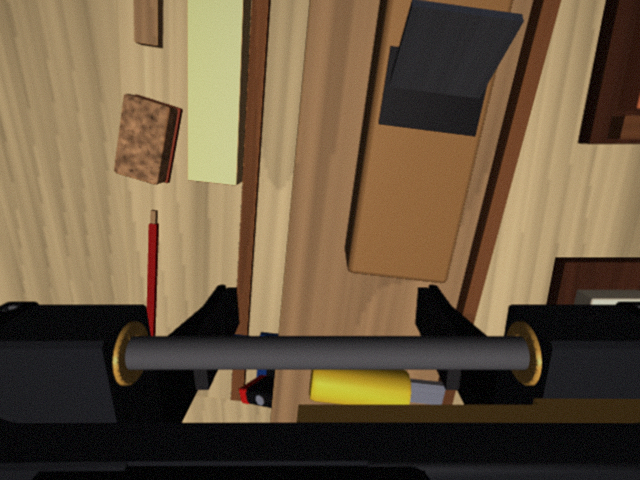

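```bash
python3 -m jog --help 2>&1 | head -20
python3 - <<'E'
from h import *
c=load('side0');I=c['pixels'][150:390,140:360]
cv2.imwrite('pics/crop1.png',cv2.resize(I,None,fx=2.5,fy=2.5,interpolation=cv2.INTER_CUBIC)[:600])
E
```

```text
invalid input: not JSON, or not a number
```

View pics/crop1.png

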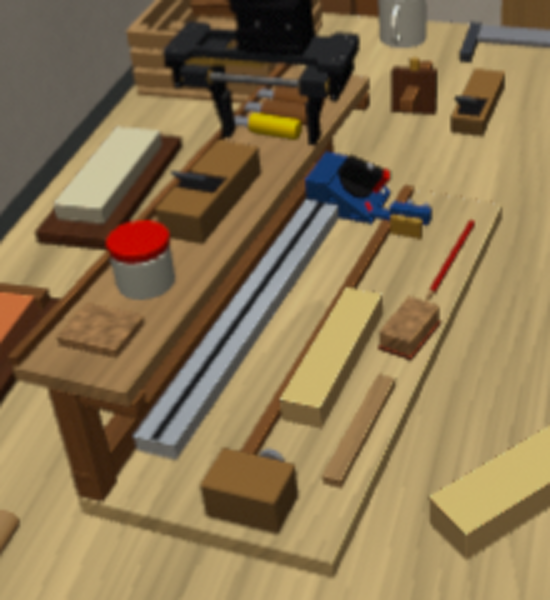

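The side view shows the board corners (340,233), (273,373) and (173,350). The brass nose is at (302,240), the knob at about (286,220), the blank runs from (266,317) to (285,268), and the steel foot is at (248,333).

Run:
```python
from h import *
np.set_printoptions(precision=4,suppress=True)
c=load('side0')
p=[on_z(c,u,v,.024) for u,v in((340,233.2),(273.2,372.8),(172.8,350))]
print(p, np.linalg.norm(p[0]-p[1]),np.linalg.norm(p[1]-p[2]))
ey=(p[1]-p[0]);ey/=np.linalg.norm(ey);yaw=np.arctan2(-ey[0],ey[1])
ex=np.array([ey[1],-ey[0],0])
O=(p[0]+p[1])/2+ex*.13;O[2]=0
print('yaw',np.degrees(yaw),'O',O,'ex',ex)
st=lambda q:np.array([(q-O)@ex,(q-O)@ey,q[2]])
h,s,v=cv2.split(cv2.cvtColor(c['pixels'],cv2.COLOR_BGR2HSV))
roi=np.zeros_like(h);roi[190:350,220:330]=1
m={'blue':(h>100)&(h<125)&(s>130)&(v>50),'brass':(h>15)&(h<27)&(s>150),'pine':(h>20)&(h<32)&(s>70)&(v>150),'red':((h<6)|(h>174))&(s>150)}
for k,a in m.items():
    a=(a&(roi>0)).astype(np.uint8);n,l,S,C=cv2.connectedComponentsWithStats(a)
    for i in range(1,n):
        if S[i,4]>8:
            vs,us=np.nonzero(l==i);P=np.array([st(dep(c,u,w)) for u,w in zip(us,vs)])
            print(k,S[i],C[i],np.percentile(P,[3,50,97],axis=0).ravel())
# depth checks
for n,u,w in(('board',310,265),('table',330,300),('block top',240,341),('foot',248,333)):print(n,st(dep(c,u,w)))
w=load('wrist0')
for n,u,vv,z in(('blank e L',189,180,.054),('blank e R',239,184,.054),('batten',245,250,.036),('blank far L',188,5,.054),('blank far R',243,5,.054)):
    print(n,st(on_z(w,u,vv,z)),st(dep(w,u,vv-4)))
for n,u,vv in(('shelf edge',285,200),('shelf edge',278,290),('shelf',308,20)):print(n,st(dep(w,u+6,vv)),dep(w,u+6,vv))
```

```text
[array([ 0.4176, -0.1953,  0.024 ]), array([0.4908, 0.3829, 0.024 ]), array([0.7409, 0.3599, 0.024 ])] 0.582749160765037 0.2511453680692046
yaw -7.215321157184703 O [0.5832 0.0775 0.    ] ex [ 0.9921 -0.1256  0.    ]
blue [263 211  49  28 442] [279.9525 226.9955] [-0.051  -0.2639  0.0336  0.058  -0.2105  0.0583  0.0999 -0.2027  0.0808]
brass [239 195  23  11 161] [249.5466 200.0807] [ 0.0708 -0.1575  0.1861  0.0981 -0.1247  0.1978  0.1299 -0.1189  0.2079]
brass [321 194   9   9  62] [325.0484 198.7097] [-0.0335 -0.5055  0.0059 -0.0186 -0.4991  0.0206 -0.0027 -0.4929  0.0318]
brass [220 206  24  41 524] [229.7061 221.7786] [ 0.0797 -0.0437  0.1894  0.0825  0.0019  0.2172  0.1232  0.0814  0.2213]
brass [296 236  13   9  90] [301.9111 240.1556] [-0.1743 -0.1952  0.0312 -0.0359 -0.19    0.0443 -0.0154  0.1655  0.3144]
brass [230 252   7   7  11] [232.6364 255.    ] [0.0464 0.075  0.1667 0.0487 0.092  0.1701 0.0499 0.1058 0.1736]
brass [221 330  37  20 590] [239.161  341.0644] [-0.0727  0.2386  0.0524 -0.0374  0.2628  0.0689 -0.0041  0.2849  0.0722]
pine [ 252  190   78  123 2111] [293.65
[... 1808 characters left out ...]
252.0517] [-0.1068 -0.2352  0.0286 -0.1022 -0.1624  0.032  -0.0982 -0.1014  0.0344]
board [-0.0877 -0.1066  0.022 ]
table [-0.1789 -0.0021 -0.0007]
block top [-0.0403  0.2622  0.0681]
foot [-0.036   0.2142  0.0442]
blank e L [-0.0512 -0.0428  0.054 ] [-0.0514 -0.0393  0.0534]
blank e R [-0.0067 -0.0407  0.054 ] [-0.0097 -0.0391  0.0414]
batten [-0.0011 -0.1086  0.036 ] [-0.0013 -0.1044  0.036 ]
blank far L [-0.0538  0.0938  0.054 ] [-0.0543  0.0968  0.0528]
blank far R [-0.0111  0.0993  0.054 ] [-0.0115  0.1023  0.0529]
shelf edge [ 0.0508 -0.0254  0.1809] [0.6304 0.0459 0.1809]
shelf edge [ 0.0519 -0.0799  0.1819] [ 0.6247 -0.0083  0.1819]
shelf [0.0536 0.0631 0.1843] [0.6443 0.1334 0.1843]
```

Run:
```python
from h import *
np.set_printoptions(precision=4,suppress=True)
w=load('wrist0');P=[]
for v in range(3,280,6):
    for u in range(262,320):
        q=dep(w,u,v)
        if .170<q[2]<.195: P.append(on_z(w,u-.5,v,.183));break
P=np.array(P)
vx,vy,x0,y0=cv2.fitLine(P[:,:2].astype(np.float32),cv2.DIST_HUBER,0,.01,.01).ravel()
vx,vy=(vx,vy) if vy>0 else (-vx,-vy)
print('shelf line: dir yaw',np.degrees(np.arctan2(-vx,vy)),'pt',x0,y0,len(P))
# pine blank edges in wrist
c=cv2.cvtColor(w['pixels'],cv2.COLOR_BGR2HSV)
L=[];R=[]
for v in range(3,175,6):
    us=[u for u in range(160,262) if abs(dep(w,u,v)[2]-.054)<.006]
    if len(us)>20: L.append(on_z(w,us[0]-.5,v,.054));R.append(on_z(w,us[-1]+.5,v,.054))
for n,Q in(('L',L),('R',R)):
    a=cv2.fitLine(np.array(Q)[:,:2].astype(np.float32),cv2.DIST_HUBER,0,.01,.01).ravel();a[:2]*=np.sign(a[1]);print(n,np.degrees(np.arctan2(-a[0],a[1])),a)
ey=np.array([vx,vy]);ex=np.array([vy,-vx])
print('shelf ex-coord',np.array([x0,y0])@ex,'blank edges',[np.median([q[:2]@ex for q in Q]) for Q in(L,R)])
# side: ey coords of faces
s=load('side0');V,U=np.mgrid[190:380,160:345];D=np.array([dep(s,u,v) for u,v in zip(U.ravel(),V.ravel())])
X=D[:,:2]@ex-np.array([x0,y0])@ex+.047;Y=D[:,:2]@ey;Z=D[:,2]
def hist(n,m): print(n,m.sum(),np.percentile(Y[m],[2,10,50,90,98]) if m.sum() else '')
hist('block',(abs(X+.035)<.02)&(Z>.064)&(Z<.08)&(Y>.25))
hist('blank',(abs(X+.035)<.015)&(Z>.048)&(Z<.06)&(Y<.28))
hist('foot',(abs(X+.035)<.012)&(Z>.030)&(Z<.06)&(Y>.24)&(Y<.318))
hist('nose',(abs(X+.035)<.015)&(Z>.033)&(Z<.052)&(Y<-.05)&(Y>-.2))
hist('board',(Z>.018)&(Z<.030))
b=(Z>.020)&(Z<.029)&(abs(Y-.07)<.3);print('board x',np.percentile(X[b],[.5,2,98]))
```

```text
shelf line: dir yaw -7.006173 pt 0.6336441 0.07502653 47
L -20.921982 [0.3571 0.9341 0.5249 0.1233]
R -6.530382 [0.1137 0.9935 0.5787 0.1167]
shelf ex-coord 0.6197612 blank edges [np.float64(0.514838756456681), np.float64(0.560190996379459)]
block 298 [0.3846 0.3893 0.4113 0.4311 0.4337]
blank 576 [-0.0723 -0.0524  0.182   0.2612  0.2758]
foot 197 [0.2427 0.2488 0.2792 0.2946 0.2962]
nose 12 [-0.0911 -0.0908 -0.0597 -0.0559 -0.0528]
board 7995 [-0.1514 -0.0558  0.2387  0.4263  0.444 ]
board x [-0.2054 -0.1324  0.362 ]
```

```bash
python3 -m jog '[{"dp":[0,0,-4],"twist":0,"fingers":1},{"dp":[-2,-5,-4],"twist":-10,"fingers":0.5},{"dp":[-6,-9,-4],"twist":-20,"fingers":0},{"dp":[-11,-12.5,-4],"twist":-30,"fingers":0},{"dp":[-16,-12.5,-2],"twist":-40,"fingers":0},{"dp":[-18,-12.5,0],"twist":-50,"fingers":0},{"dp":[-18,-12.5,0],"twist":-60,"fingers":0},{"dp":[-18,-12.5,0],"twist":-70,"fingers":0}]' 20
python3 -m jog '[{"dp":[0,0,0],"twist":-10,"fingers":0},{"dp":[0,0,3],"twist":-13,"fingers":0},{"dp":[0,0,6],"twist":-13,"fingers":0},{"dp":[0,0,6],"twist":-13,"fingers":0}]'
python3 - <<'E'
from h import *
save('wrist1','wrist');save('side1','side')
E
```

```text
time_s: 1.15
tool_pos: [0.5245, -0.1804, 0.2218]
tool_rot: [180.0, -0.1, 160.3]
force: [0.0, 0.2, 1.1]
grip_width: 0.0248
grasp_force: 0.0
time_s: 1.65
tool_pos: [0.523, -0.1794, 0.16]
tool_rot: [179.9, -0.3, 173.0]
force: [-0.3, 0.8, -0.9]
grip_width: 0.0009
grasp_force: 0.0
```

View pics/wrist1.png

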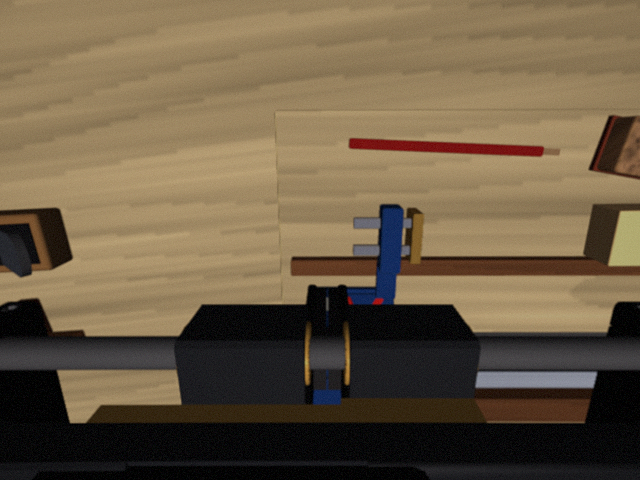

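View pics/side1.png

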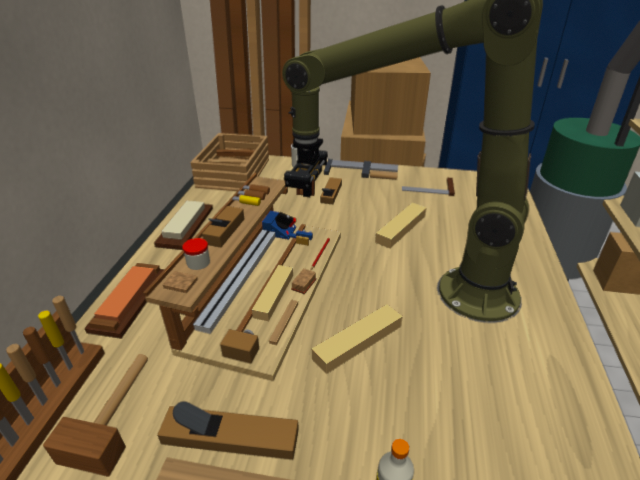

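The wrist view shows the arm at columns 378–400 with two guide pins sticking out behind it, at rows 222 and 250. The brass nose is at columns 410–422. My push point has to miss those pins, so I'll measure them.

```bash
cat >> h.py <<'E'
ey=np.array([.122,.99253,0]);ex=np.array([.99253,-.122,0])
def st(q): q=np.asarray(q);return np.array([q@ex-.5728,q@ey-.147,q[2]])*1000
E
python3 - <<'E'
from h import *
np.set_printoptions(precision=1,suppress=True)
w=load('wrist1')
for n,u,v in(('pin1 end',356,222),('pin1',366,222),('pin2 end',356,250),('pin2',366,250),('arm top',392,214),('arm top',392,240),('arm top',390,290),('arm back',383,235),('nose top',418,235),('board',420,180),('batten',500,262),('red',364,300),('body',370,293),('tip',328,300),('blank',625,240)):print(n,st(dep(w,u,v)))
for n,u,v,z in(('board corner',276,112,.024),('arm back L',381,207,.058),('nose front',422,235,.054),('blank end',619,230,.054),('pin1t',366,217,.045),('pin1b',366,228,.045),('pin2t',366,244,.045),('pin2b',366,256,.045),('pin end',353,222,.045)):print(n,st(on_z(w,u,v,z)))
E
```

```text
pin1 end [ -46.8 -237.4   49.4]
pin1 [ -46.8 -229.8   49.2]
pin2 end [ -24.5 -237.    49.8]
pin2 [ -24.3 -229.1   49.2]
arm top [ -54.8 -211.7   57.5]
arm top [ -34.7 -210.6   57.2]
arm top [  12.4 -207.5   43.4]
arm back [ -38.8 -217.7   58. ]
nose top [ -37.8 -190.5   54.2]
board [ -75.6 -184.3   23.8]
batten [  -9.7 -116.3   36.5]
red [  23.  -228.4   40. ]
body [  18.1 -223.1   36.5]
tip [ -41.  -259.5  174.8]
blank [-33.4 -32.1  53.4]
board corner [-127.5 -298.7   24. ]
arm back L [ -60.1 -220.1   58. ]
nose front [ -37.7 -187.4   54. ]
blank end [-41.5 -39.   54. ]
pin1t [ -49.8 -229.4   45. ]
pin1b [ -41.  -229.1   45. ]
pin2t [ -27.9 -228.7   45. ]
pin2b [ -17.9 -228.4   45. ]
pin end [ -45.8 -239.4   45. ]
```

```bash
python3 -m jog '[{"dp":[-2,0,3],"twist":0,"fingers":0},{"dp":[-2,0,7],"twist":0,"fingers":0},{"dp":[-2,0,10],"twist":0,"fingers":0},{"dp":[-2,0,10.8],"twist":0,"fingers":0},{"dp":[-2,0,10.8],"twist":0,"fingers":0}]'
python3 - <<'E'
from h import *
from cell import env
o=env.get_obs();print(st(o['tool_pos']),o['force'],o['tool_pos'])
E
```

```text
time_s: 2.38
tool_pos: [0.5458, -0.1828, 0.0558]
tool_rot: [-180.0, 0.1, 173.0]
force: [0.3, 0.1, -0.2]
grip_width: 0.0005
grasp_force: 0.0
[  -8.82676994 -261.833686     55.77385153] [ 0.25727537  0.13436437 -0.15226245] [ 0.54575075 -0.18278065  0.05577385]
```

```bash
python3 -m jog '[{"dp":[0.3,0,0.35],"twist":0,"fingers":0},{"dp":[0.3,1.2,0.35],"twist":0,"fingers":0},{"dp":[0.3,2.2,0.35],"twist":0,"fingers":0},{"dp":[0.3,2.6,0.35],"twist":0,"fingers":0},{"dp":[0.3,3.0,0.35],"twist":0,"fingers":0},{"dp":[0.3,3.4,0.35],"twist":0,"fingers":0},{"dp":[0.3,3.4,0.35],"twist":0,"fingers":0}]'
python3 - <<'E'
from h import *
from cell import env
o=env.get_obs();print(st(o['tool_pos']),o['force'],o['tool_pos'])
save('wrist2','wrist')
E
```

```text
time_s: 3.25
tool_pos: [0.5458, -0.1502, 0.0512]
tool_rot: [-179.9, 0.0, 172.9]
force: [-0.6, -4.6, 0.7]
grip_width: 0.0006
grasp_force: 2.1
[ -12.71131711 -229.45511912   51.15250611] [-0.58044998 -4.57480876  0.68697628] [ 0.5458454  -0.15017003  0.05115251]
```

View pics/wrist2.png

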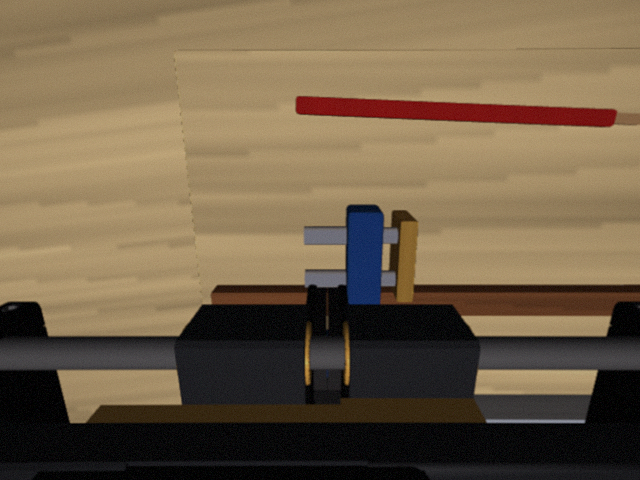

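```bash
python3 -m jog '[{"dp":[0,1,0],"twist":0,"fingers":0},{"dp":[0,2.5,0],"twist":0,"fingers":0},{"dp":[0,4,0],"twist":0,"fingers":0},{"dp":[0,5.5,0],"twist":0,"fingers":0},{"dp":[0,7,0],"twist":0,"fingers":0},{"dp":[0,8.5,0],"twist":0,"fingers":0},{"dp":[0,10,0],"twist":0,"fingers":0},{"dp":[0,11,0],"twist":0,"fingers":0}]'
python3 - <<'E'
from h import *
from cell import env
np.set_printoptions(precision=1,suppress=True)
o=env.get_obs();print(st(o['tool_pos']),o['force'])
w=save('wrist3','wrist')
V,U=np.mgrid[180:300:2,300:640:2];Q=np.array([st(dep(w,u,v)) for u,v in zip(U.ravel(),V.ravel())])
for n,m in(('arm',(Q[:,2]>55)&(Q[:,2]<61)&(Q[:,0]<-20)),('nose',(Q[:,2]>50.5)&(Q[:,2]<56)&(Q[:,0]<-20)&(Q[:,0]>-55))):
    y=Q[m,1];print(n,m.sum(),np.histogram(y,np.arange(-140,60,10)))
E
```

```text
time_s: 4.3
tool_pos: [0.5589, -0.0429, 0.0512]
tool_rot: [-179.7, -0.0, 172.9]
force: [-1.0, -10.5, 1.8]
grip_width: 0.0005
grasp_force: 4.9
[ -12.8 -121.4   51.2] [ -1.  -10.5   1.8]
arm 898 (array([  0,  27,  84, 487, 204,   8,   0,   0,   0,   1,  10,  17,  13,
        16,  11,  14,   6,   0,   0]), array([-140, -130, -120, -110, -100,  -90,  -80,  -70,  -60,  -50,  -40,
        -30,  -20,  -10,    0,   10,   20,   30,   40,   50]))
nose 3000 (array([  0,  23,  47,   1,   2, 312,  20,   0,   0, 125, 383, 402, 389,
       405, 394, 391, 106,   0,   0]), array([-140, -130, -120, -110, -100,  -90,  -80,  -70,  -60,  -50,  -40,
        -30,  -20,  -10,    0,   10,   20,   30,   40,   50]))
```

```bash
python3 -m jog '[{"dp":[0,1,0],"twist":0,"fingers":0},{"dp":[0,2,0],"twist":0,"fingers":0},{"dp":[0,3,0],"twist":0,"fingers":0},{"dp":[0,3.5,0],"twist":0,"fingers":0},{"dp":[0,4,0],"twist":0,"fingers":0},{"dp":[0,4.5,0],"twist":0,"fingers":0},{"dp":[0,4.8,0],"twist":0,"fingers":0},{"dp":[0,4.8,0],"twist":0,"fingers":0}]'
python3 - <<'E'
from h import *
from cell import env
np.set_printoptions(precision=1,suppress=True)
o=env.get_obs();print(st(o['tool_pos']),o['force'])
w=save('wrist4','wrist');save('side4','side')
for v in (225,245,265):
    print([tuple(st(dep(w,u,v)).round().astype(int)) for u in range(335,640,12)])
s=load('side4');I=s['pixels'][200:380,160:340];cv2.imwrite('pics/crop4.png',cv2.resize(I,None,fx=3,fy=3,interpolation=cv2.INTER_CUBIC))
E
```

```text
time_s: 5.35
tool_pos: [0.5647, 0.0045, 0.0511]
tool_rot: [-179.7, -0.1, 172.9]
force: [-2.0, -8.4, 2.8]
grip_width: 0.0006
grasp_force: 4.2
[-12.8 -73.6  51.1] [-2.  -8.4  2.8]
[(np.int64(-46), np.int64(-68), np.int64(23)), (np.int64(-54), np.int64(-63), np.int64(57)), (np.int64(-54), np.int64(-58), np.int64(57)), (np.int64(-54), np.int64(-53), np.int64(59)), (np.int64(-46), np.int64(-42), np.int64(24)), (np.int64(-50), np.int64(-39), np.int64(42)), (np.int64(-53), np.int64(-36), np.int64(55)), (np.int64(-53), np.int64(-31), np.int64(54)), (np.int64(-53), np.int64(-26), np.int64(54)), (np.int64(-53), np.int64(-21), np.int64(55)), (np.int64(-53), np.int64(-14), np.int64(53)), (np.int64(-53), np.int64(-10), np.int64(54)), (np.int64(-53), np.int64(-4), np.int64(53)), (np.int64(-53), np.int64(1), np.int64(55)), (np.int64(-53), np.int64(7), np.int64(54)), (np.int64(-53), np.int64(12), np.int64(54)), (np.int64(-53), np.int64(17), np.int64(55)), (np.int64(-53), np.int64(23), np.int64(53)), (np.int64(-53), np.int64(28), np.int64(54)), (np.int64(-53), np.int64(33), np.int64(55)), (np.int64(-
[... 1918 characters left out ...]
.int64(-13), np.int64(54)), (np.int64(-34), np.int64(-7), np.int64(53)), (np.int64(-34), np.int64(-2), np.int64(55)), (np.int64(-34), np.int64(4), np.int64(53)), (np.int64(-34), np.int64(9), np.int64(54)), (np.int64(-34), np.int64(14), np.int64(55)), (np.int64(-33), np.int64(21), np.int64(52)), (np.int64(-34), np.int64(25), np.int64(55)), (np.int64(-34), np.int64(31), np.int64(54)), (np.int64(-34), np.int64(37), np.int64(54)), (np.int64(-34), np.int64(42), np.int64(54)), (np.int64(-34), np.int64(48), np.int64(54)), (np.int64(-34), np.int64(54), np.int64(53)), (np.int64(-34), np.int64(59), np.int64(54)), (np.int64(-34), np.int64(65), np.int64(53)), (np.int64(-34), np.int64(70), np.int64(54))]
```

View pics/crop4.png

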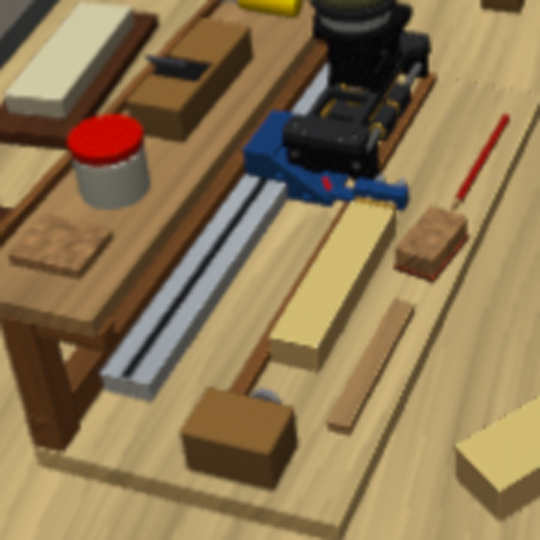

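The blank is now in contact with the nose and lies straight. The foot, at crop (265,396), is still about 40 mm away, so I'll go most of that way and then creep while watching the force.

```bash
python3 -m jog '[{"dp":[0,0.5,0],"twist":0,"fingers":0},{"dp":[0,1,0],"twist":0,"fingers":0},{"dp":[0,1.5,0],"twist":0,"fingers":0},{"dp":[0,2,0],"twist":0,"fingers":0},{"dp":[0,2.4,0],"twist":0,"fingers":0},{"dp":[0,2.8,0],"twist":0,"fingers":0},{"dp":[0,3.1,0],"twist":0,"fingers":0},{"dp":[0,3.3,0],"twist":0,"fingers":0}]'
python3 -m jog '[{"dp":[0,0.15,0],"twist":0,"fingers":0},{"dp":[0,0.3,0],"twist":0,"fingers":0}]'
python3 -m jog '[{"dp":[0,0.15,0],"twist":0,"fingers":0},{"dp":[0,0.3,0],"twist":0,"fingers":0}]'
```

```text
time_s: 6.45
tool_pos: [0.5686, 0.0366, 0.0511]
tool_rot: [-179.7, -0.1, 172.8]
force: [-3.3, -10.6, 2.3]
grip_width: 0.0003
grasp_force: 4.9
time_s: 6.7
tool_pos: [0.5689, 0.0394, 0.0511]
tool_rot: [-179.7, -0.1, 172.8]
force: [-1.3, -10.2, 3.7]
grip_width: 0.0003
grasp_force: 4.9
time_s: 6.95
tool_pos: [0.5693, 0.0424, 0.0511]
tool_rot: [-179.7, -0.1, 172.8]
force: [-0.6, -9.4, 4.4]
grip_width: 0.0006
grasp_force: 4.9
```

```bash
for i in 1; do python3 -m jog '[{"dp":[0,0.1,0],"twist":0,"fingers":0},{"dp":[0,0.2,0],"twist":0,"fingers":0}]'; done | grep -E 'pos|force'
python3 -m jog '[{"dp":[0,0.1,0],"twist":0,"fingers":0},{"dp":[0,0.2,0],"twist":0,"fingers":0}]'| grep -E 'pos|force'
python3 -m jog '[{"dp":[0,0.1,0],"twist":0,"fingers":0},{"dp":[0,0.2,0],"twist":0,"fingers":0}]'| grep -E 'pos|force'
```

```text
tool_pos: [0.5696, 0.0444, 0.0511]
force: [-2.0, -10.3, 4.3]
grasp_force: 4.9
tool_pos: [0.5698, 0.0464, 0.0511]
force: [-2.1, -9.4, 2.9]
grasp_force: 4.9
tool_pos: [0.5701, 0.0483, 0.0511]
force: [-2.2, -10.4, 3.1]
grasp_force: 4.9
```

```bash
python3 -m jog '[{"dp":[0,0.1,0],"twist":0,"fingers":0},{"dp":[0,0.2,0],"twist":0,"fingers":0}]'| grep -E 'pos|force'
python3 -m jog '[{"dp":[0,0.1,0],"twist":0,"fingers":0},{"dp":[0,0.2,0],"twist":0,"fingers":0}]'| grep -E 'pos|force'
python3 - <<'E'
from h import *
np.set_printoptions(precision=1,suppress=True)
s=save('side5','side');save('wrist5','wrist')
I=s['pixels'][230:360,200:320];cv2.imwrite('pics/crop5.png',cv2.resize(I,None,fx=4.5,fy=4.5,interpolation=cv2.INTER_CUBIC))
E
```

```text
tool_pos: [0.5703, 0.0503, 0.0511]
force: [-1.3, -9.2, 3.7]
grasp_force: 4.9
tool_pos: [0.5705, 0.0523, 0.0511]
force: [-2.9, -10.2, 3.6]
grasp_force: 4.9
```

View pics/crop5.png

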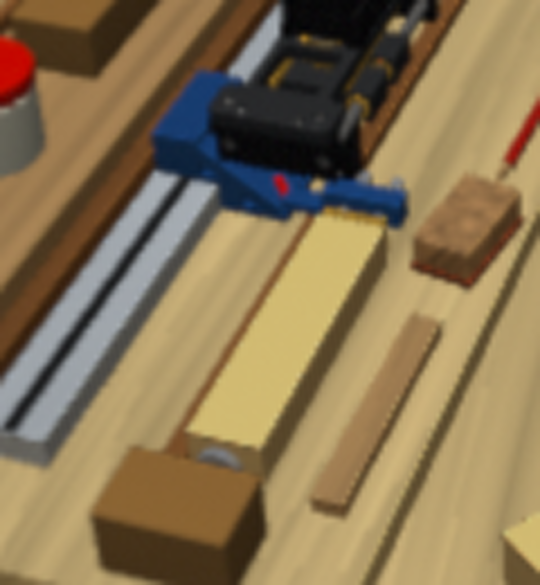

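The blank's far end, at crop (230,455), is almost at the foot, at (220,458). I'll keep creeping.

```bash
for i in 1; do python3 -m jog '[{"dp":[0,0.1,0],"twist":0,"fingers":0},{"dp":[0,0.2,0],"twist":0,"fingers":0}]'| grep -E 'pos|force'
python3 -m jog '[{"dp":[0,0.1,0],"twist":0,"fingers":0},{"dp":[0,0.2,0],"twist":0,"fingers":0}]'| grep -E 'pos|force'; done
```

```text
tool_pos: [0.5708, 0.0543, 0.0511]
force: [-2.2, -9.6, 4.3]
grasp_force: 4.9
tool_pos: [0.571, 0.0562, 0.0511]
force: [-2.5, -9.6, 3.9]
grasp_force: 4.9
```

```bash
python3 -m jog '[{"dp":[0,0.1,0],"twist":0,"fingers":0},{"dp":[0,0.2,0],"twist":0,"fingers":0}]'| grep -E 'pos|force'
```

```text
tool_pos: [0.5711, 0.0576, 0.0511]
force: [-3.2, -11.6, 4.9]
grasp_force: 5.8
```

```bash
python3 -m jog '[{"dp":[0,0.1,0],"twist":0,"fingers":0},{"dp":[0,0.1,0],"twist":0,"fingers":0}]'| grep -E 'pos|force'
```

```text
tool_pos: [0.5713, 0.0582, 0.0511]
force: [-2.4, -12.7, 4.1]
grasp_force: 5.7
```

```bash
python3 -m jog '[{"dp":[0,0.1,0],"twist":0,"fingers":0},{"dp":[0,0.2,0],"twist":0,"fingers":0},{"dp":[0,0.2,0],"twist":0,"fingers":0}]'| grep -E 'pos|force'
```

```text
tool_pos: [0.5714, 0.0597, 0.0511]
force: [-2.8, -12.1, 5.2]
grasp_force: 6.2
```

```bash
python3 -m jog '[{"dp":[0,0.1,0],"twist":0,"fingers":0},{"dp":[0,0.2,0],"twist":0,"fingers":0},{"dp":[0,0.2,0],"twist":0,"fingers":0},{"dp":[0,0.2,0],"twist":0,"fingers":0}]'
python3 - <<'E'
from h import *
np.set_printoptions(precision=1,suppress=True)
from cell import env
o=env.get_obs();print(st(o['tool_pos']),o['force'])
w=save('wrist6','wrist')
for v in (215,240):
  print([tuple(int(round(x)) for x in st(dep(w,u,v))[1:]) for u in range(290,440,5)])
E
```

```text
time_s: 10.18
tool_pos: [0.5716, 0.0611, 0.0511]
tool_rot: [-179.5, -0.1, 172.8]
force: [-3.6, -12.4, 5.5]
grip_width: 0.0005
grasp_force: 6.6
[-12.9 -16.6  51.1] [ -3.6 -12.4   5.5]
[(-35, 24), (-32, 23), (-29, 24), (-27, 24), (-24, 24), (-22, 24), (-19, 24), (-16, 23), (-14, 25), (-11, 23), (-8, 23), (-7, 44), (-5, 58), (-3, 56), (-1, 57), (2, 57), (4, 58), (6, 58), (8, 57), (14, 34), (15, 42), (17, 41), (20, 41), (22, 43), (23, 50), (24, 53), (27, 52), (29, 51), (31, 52), (33, 52)]
[(-35, 25), (-33, 24), (-30, 24), (-25, 50), (-23, 51), (-21, 49), (-18, 49), (-16, 49), (-14, 49), (-11, 49), (-9, 48), (-7, 49), (-5, 58), (-3, 58), (0, 58), (2, 58), (4, 58), (6, 58), (9, 57), (12, 48), (14, 52), (16, 54), (18, 54), (20, 54), (23, 54), (25, 54), (27, 53), (29, 54), (32, 53), (34, 53)]
```

```bash
python3 -m jog '[{"dp":[0,0.1,0],"twist":0,"fingers":0},{"dp":[0,0.1,0],"twist":0,"fingers":0},{"dp":[0,0.1,0],"twist":0,"fingers":0},{"dp":[0,0.1,0],"twist":0,"fingers":0}]'
python3 -m jog '[{"dp":[0,-0.8,0],"twist":0,"fingers":0},{"dp":[0,-3,0],"twist":0,"fingers":0},{"dp":[0,-6.5,0],"twist":0,"fingers":0},{"dp":[0,-6.5,-1.2],"twist":0,"fingers":0},{"dp":[-1.0,-6.5,-1.2],"twist":0,"fingers":0},{"dp":[-1.7,-6.5,-1.2],"twist":0,"fingers":0},{"dp":[-1.7,-6.5,-1.2],"twist":0,"fingers":0},{"dp":[-1.7,-6.5,-1.2],"twist":0,"fingers":0}]'
python3 - <<'E'
from h import *
np.set_printoptions(precision=1,suppress=True)
from cell import env
o=env.get_obs();print(st(o['tool_pos']),o['force'])
w=save('wrist7','wrist');s=save('side7','side')
I=s['pixels'][210:290,220:320];J=w['pixels'][180:420,280:600]
cv2.imwrite('pics/crop7.png',np.hstack([cv2.resize(I,(450,360),interpolation=cv2.INTER_CUBIC),cv2.resize(J,(350,360)) ]))
E
```

```text
time_s: 10.72
tool_pos: [0.5717, 0.0619, 0.0511]
tool_rot: [-179.5, -0.1, 172.8]
force: [-4.4, -13.8, 5.9]
grip_width: 0.0007
grasp_force: 6.8
time_s: 11.72
tool_pos: [0.5814, 0.0031, 0.0626]
tool_rot: [180.0, -0.1, 173.0]
force: [-0.3, -0.1, 0.1]
grip_width: 0.0003
grasp_force: 0.0
[  3.9 -73.   62.6] [-0.3 -0.1  0.1]
```

View pics/crop7.png

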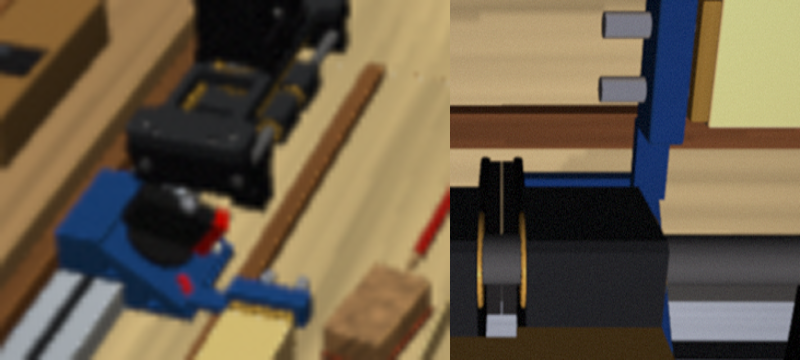

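The pointer is at side (268,261), still open. The red locked line is at side (261,273), and the tool is clear behind the knob.

```bash
cat > k.py <<'E'
from h import *
import sys
np.set_printoptions(precision=1,suppress=True)
def knob(c):
    h,s,v=cv2.split(cv2.cvtColor(c['pixels'],cv2.COLOR_BGR2HSV))
    a=(((h<7)|(h>172))&(s>140)).astype(np.uint8);a[:230]=0;a[300:]=0;a[:,:240]=0;a[:,285:]=0
    n,l,S,C=cv2.connectedComponentsWithStats(a)
    for i in range(1,n):
        if S[i,4]<4: continue
        vs,us=np.nonzero(l==i);P=np.array([st(dep(c,u,w)) for u,w in zip(us,vs)]);print(S[i],np.median(P,axis=0),P.min(0),P.max(0))
        d=P-np.array([35,-24.5,80]);dn=-.819*d[:,0]-.574*d[:,2]
        print('  angle',0.6+np.arctan2(np.median(d[:,1]),np.median(dn)), 'h',np.median(-.574*d[:,0]+.819*d[:,2]),'y,d',np.median(d[:,1]),np.median(dn))
knob(save(sys.argv[1],'side'))
E
python3 k.py side8
```

```text
[262 257   9   9  39] [ 11.2 -30.2  69.5] [  1.9 -41.4  54. ] [ 25.7 -24.1  80.8]
  angle 0.38097734590872023 h 5.494933135491248 y,d -5.682619570126121 25.529143669013212
[260 271   2   4   5] [22.5 -7.2 42.6] [ 19.4 -11.1  41.8] [25.8 -2.7 44.6]
  angle 1.099181800107749 h -22.90380948959279 y,d 17.310048860417126 31.747543445124748
```

```bash
python3 -m jog '[{"dp":[0,1,0],"twist":0,"fingers":0},{"dp":[0,1.5,0],"twist":0,"fingers":0},{"dp":[0,1.9,0],"twist":0,"fingers":0},{"dp":[0,2.2,0],"twist":0,"fingers":0},{"dp":[0,2.5,0],"twist":0,"fingers":0},{"dp":[0,2.5,0],"twist":0,"fingers":0}]'
python3 -m jog '[{"dp":[0,0.3,0],"twist":0,"fingers":0},{"dp":[0,0.6,0],"twist":0,"fingers":0},{"dp":[0,0.9,0],"twist":0,"fingers":0},{"dp":[0,1.0,0],"twist":0,"fingers":0},{"dp":[0,1.0,0],"twist":0,"fingers":0}]'
python3 k.py side9
```

```text
time_s: 12.62
tool_pos: [0.5827, 0.0249, 0.062]
tool_rot: [-179.8, -0.2, 172.9]
force: [-3.5, -3.3, -0.6]
grip_width: 0.0004
grasp_force: 2.4
time_s: 13.25
tool_pos: [0.5826, 0.0343, 0.061]
tool_rot: [-179.8, -0.4, 172.9]
force: [-3.8, -5.2, -3.0]
grip_width: 0.0003
grasp_force: 3.0
[260 260  10   9  42] [ 13.8 -17.6  67.7] [-416.6  -25.1   51.3] [ 28.2 881.6 836.9]
  angle 0.8780419871354882 h 3.1948439694000057 y,d 6.899180948416426 24.170709436450238
[260 271   2   4   5] [23.  -9.3 42. ] [ 20.8 -11.2  39.4] [25.5 -5.4 46.3]
  angle 1.0461636172727262 h -24.59175790118024 y,d 15.243733035037739 31.86850547059759
```

```bash
python3 -m jog '[{"dp":[0,0.2,0],"twist":0,"fingers":0},{"dp":[0,0.4,0],"twist":0,"fingers":0},{"dp":[0,0.6,0],"twist":0,"fingers":0},{"dp":[0,0.6,0],"twist":0,"fingers":0}]'
python3 k.py side10
python3 - <<'E'
from h import *
s=load('side10')
I=s['pixels'][235:285,235:295];cv2.imwrite('pics/crop10.png',cv2.resize(I,None,fx=10,fy=10,interpolation=cv2.INTER_CUBIC))
E
```

```text
time_s: 13.8
tool_pos: [0.5828, 0.0409, 0.0607]
tool_rot: [-179.8, -0.5, 172.9]
force: [-5.5, -4.5, -2.7]
grip_width: 0.0005
grasp_force: 3.2
[258 262  10   8  48] [ 15.4 -10.5  67.9] [-27.4 -15.5  53.5] [ 32.6  51.4 134.8]
  angle 1.165420379599878 h 0.31999798738327234 y,d 14.003240056632011 22.068809445881815
[260 271   2   4   5] [21.7 -6.4 44. ] [ 19.5 -11.3  41.8] [25.9 -2.7 45.1]
  angle 1.1201784201311085 h -22.10892951041036 y,d 18.093268125960634 31.587477513265164
```

View pics/crop10.png

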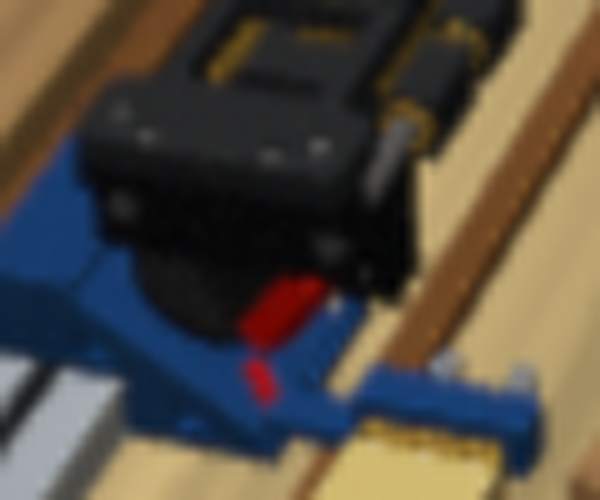

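```bash
python3 -m jog '[{"dp":[0,-1,0],"twist":0,"fingers":0},{"dp":[0,-3,0],"twist":0,"fingers":0},{"dp":[4.4,-7,0],"twist":0,"fingers":0},{"dp":[4.4,-7,-6],"twist":0,"fingers":0},{"dp":[4.4,-7,-12],"twist":10,"fingers":0},{"dp":[4.4,-7,-18],"twist":20,"fingers":0},{"dp":[4.4,-7,-19],"twist":30,"fingers":0},{"dp":[4.4,-7,-19],"twist":40,"fingers":0}]' | grep -E 'time|pos|force'
python3 -m jog '[{"dp":[0,0,0],"twist":10,"fingers":0},{"dp":[0,0,0],"twist":20,"fingers":0},{"dp":[0,0,0],"twist":30,"fingers":0},{"dp":[0,0,0],"twist":40,"fingers":0},{"dp":[0,0,0],"twist":50,"fingers":0},{"dp":[0,0,0],"twist":50,"fingers":0},{"dp":[0,0,0],"twist":50,"fingers":0}]'
python3 k.py side11
python3 - <<'E'
from h import *
w=save('wrist11','wrist');s=load('side11')
cv2.imwrite('pics/crop11.png',np.hstack([cv2.resize(w['pixels'][40:280,240:560],(480,360)),cv2.resize(s['pixels'][235:285,245:290],(320,360),interpolation=cv2.INTER_CUBIC)]))
E
```

```text
time_s: 14.85
tool_pos: [0.5358, -0.0222, 0.2559]
force: [-1.1, 0.0, 0.1]
grasp_force: 0.0
time_s: 15.72
tool_pos: [0.5346, -0.0216, 0.2534]
tool_rot: [179.9, -0.0, 83.1]
force: [-0.6, -0.6, 0.3]
grip_width: 0.0004
grasp_force: 0.0
[258 260  11  10  58] [ 14.4 -11.8  70.3] [  1.8 -21.7  53.3] [31.  -5.5 82.1]
  angle 1.1098859501527598 h 3.542872171957919 y,d 12.660206032712694 22.639489407872368
[260 271   2   4   5] [22.4 -7.  42.7] [ 19.8 -11.4  41.1] [25.9 -3.5 46.2]
  angle 1.1043706082823075 h -23.341681649474925 y,d 17.517495826326535 31.7351050263604
```

View pics/crop11.png

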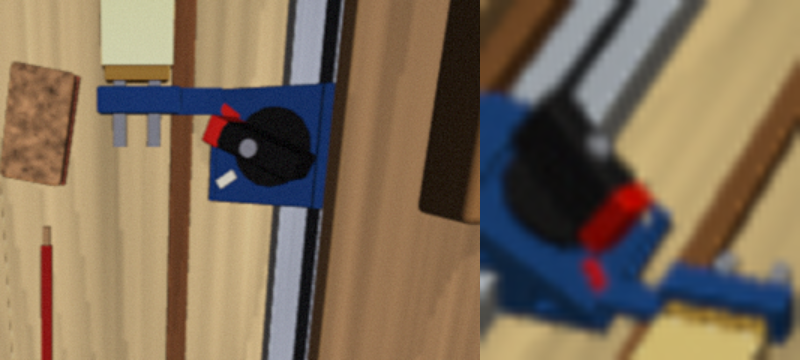

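The wrist view shows the knob from above. The pointer's red end is at crop (216,130), almost covering the red line at (230,112), and the white line is at (226,179). The nose is pressed in and the blank is straight. Next I'll measure the bar's angle.

```bash
cat > a.py <<'E'
from h import *
import sys
np.set_printoptions(precision=2,suppress=True)
w=load(sys.argv[1]);h,s,v=cv2.split(cv2.cvtColor(w['pixels'],cv2.COLOR_BGR2HSV))
N=np.array([-.574,0,.819]);D=np.array([-.819,0,-.574]);K=np.array([35,-25.5,80.])
def onh(u,v,hh):  # ray to plane at height hh over knob point, station mm
    o,d=ray(w,u,v);a=st(o);b=st(o+d)-a;t=(hh-(a-K)@N)/(b@N);p=a+b*t-K;return np.array([p@D,p[1]])
box=np.zeros_like(h);box[90:190,360:470]=1
red=(((h<7)|(h>172))&(s>150)&(box>0));white=((s<70)&(v>150)&(box>0))
for n,m in(('red',red),('white',white)):
    k,l,S,C=cv2.connectedComponentsWithStats(m.astype(np.uint8))
    for i in range(1,k):
        if S[i,4]<10: continue
        vs,us=np.nonzero(l==i)
        for hh in (12,-26):
            P=np.array([onh(a,b,hh) for a,b in zip(us,vs)]);c=P.mean(0);print(n,S[i],'h',hh,'d,y',c,'ang',.6+np.arctan2(c[1],c[0]),P.min(0),P.max(0))
# bar top: points by depth with h 7..17
Q=[]
for b in range(90,190):
    for a in range(360,470):
        p=st(dep(w,a,b))-K
        if 9<p@N<20 : Q.append([p@D,p[1]])
Q=np.array(Q,np.float32);print(len(Q),'bar rect',cv2.minAreaRect(Q),Q.mean(0))
f=cv2.fitLine(Q,cv2.DIST_HUBER,0,.01,.01).ravel();print('bar dir ang',.6+np.arctan(f[1]/f[0]))
E
python3 a.py wrist11
```

```text
red [375 110  30  28 323] h 12 d,y [18.41 12.39] ang 1.1923466478502147 [1.95 0.92] [29.1  23.23]
red [375 110  30  28 323] h -26 d,y [37.1  13.38] ang 0.9461857721489001 [18.59  0.49] [49.12 25.57]
white [434  90  18   6 105] h 12 d,y [-28.77  34.66] ang 2.863568822149947 [-35.62  32.55] [-21.94  36.82]
white [434  90  18   6 105] h -26 d,y [-15.96  38.43] ang 2.5643613502696287 [-23.66  36.05] [-8.27 40.85]
white [385 154  12  11  73] h 12 d,y [ 12.73 -17.8 ] ang -0.34974906747195844 [  7.37 -22.27] [ 17.92 -13.32]
white [385 154  12  11  73] h -26 d,y [ 30.71 -20.56] ang 0.010053254096058173 [ 24.68 -25.59] [ 36.55 -15.53]
white [427 178  17  12 190] h 12 d,y [-28.94 -36.32] ang -1.643658440914011 [-35.97 -41.34] [-22.1  -31.57]
white [427 178  17  12 190] h -26 d,y [-16.15 -41.39] ang -1.3428516803701247 [-24.05 -47.03] [ -8.46 -36.05]
1271 bar rect ((0.1758575439453125, 0.05267906188964844), (60.21297073364258, 16.211997985839844), 22.290538787841797) [-1.16  0.02]
bar dir ang 0.9853615
```

The bar rectangle measures 60 × 16 mm and is centred on the knob, at an angle of 0.99 rad. It needs about 0.21 rad more, which is roughly 3.7 mm further than last time.

```bash
python3 -m jog '[{"dp":[0,0,0],"twist":-10,"fingers":0},{"dp":[0,0,0],"twist":-20,"fingers":0},{"dp":[0,0,0],"twist":-30,"fingers":0},{"dp":[0,0,0],"twist":-40,"fingers":0},{"dp":[0,0,0],"twist":-50,"fingers":0},{"dp":[0,0,0],"twist":-60,"fingers":0},{"dp":[0,0,0],"twist":-70,"fingers":0},{"dp":[0,0,0],"twist":-80,"fingers":0}]' | grep -E 'time|pos|rot'
python3 -m jog '[{"dp":[0,0,0],"twist":-10,"fingers":0},{"dp":[0,0,0],"twist":-10,"fingers":0}]'| grep -E 'time|pos|rot'
python3 -m jog '[{"dp":[0,-1,5],"twist":0,"fingers":0},{"dp":[0,-1,11],"twist":0,"fingers":0},{"dp":[0,-1,16],"twist":0,"fingers":0},{"dp":[0,-1,19],"twist":0,"fingers":0},{"dp":[0,-1,19],"twist":0,"fingers":0},{"dp":[-2.4,-1,19],"twist":0,"fingers":0},{"dp":[-4.4,-1,19],"twist":0,"fingers":0},{"dp":[-4.4,-1,19],"twist":0,"fingers":0}]'
python3 - <<'E'
from h import *
from cell import env
print(st(env.get_obs()['tool_pos']))
E
```

```text
time_s: 16.82
tool_pos: [0.5345, -0.021, 0.2531]
tool_rot: [180.0, 0.0, 163.4]
time_s: 17.08
tool_pos: [0.5345, -0.0211, 0.2531]
tool_rot: [-180.0, 0.0, 172.9]
time_s: 18.08
tool_pos: [0.5793, -0.0365, 0.0651]
tool_rot: [180.0, 0.2, 172.9]
force: [-0.6, 0.1, -0.2]
grip_width: 0.0005
grasp_force: 0.0
[   6.59144685 -112.52625651   65.13773003]
```

```bash
python3 -m jog '[{"dp":[0,2,0],"twist":0,"fingers":0},{"dp":[0,4,0],"twist":0,"fingers":0},{"dp":[0,5.5,0],"twist":0,"fingers":0},{"dp":[0,6.3,0],"twist":0,"fingers":0},{"dp":[0,6.3,0],"twist":0,"fingers":0},{"dp":[0,6.3,0],"twist":0,"fingers":0}]'
python3 - <<'E'
from h import *
from cell import env
print(st(env.get_obs()['tool_pos']))
E
```

```text
time_s: 18.82
tool_pos: [0.5845, 0.0254, 0.063]
tool_rot: [-180.0, -0.0, 172.9]
force: [0.1, 0.1, 0.3]
grip_width: 0.0005
grasp_force: 0.0
[  4.24573913 -50.52076135  62.95768374]
```

```bash
python3 -m jog '[{"dp":[0,0.7,0],"twist":0,"fingers":0},{"dp":[0,1.2,0],"twist":0,"fingers":0},{"dp":[0,1.5,0],"twist":0,"fingers":0},{"dp":[0,1.8,0],"twist":0,"fingers":0},{"dp":[0,2.0,0],"twist":0,"fingers":0},{"dp":[0,2.1,0],"twist":0,"fingers":0},{"dp":[0,2.1,0],"twist":0,"fingers":0}]'
python3 - <<'E'
from h import *
from cell import env
print(st(env.get_obs()['tool_pos']))
E
```

```text
time_s: 19.7
tool_pos: [0.5865, 0.0438, 0.0628]
tool_rot: [-179.8, -0.1, 172.9]
force: [-1.8, -6.9, 0.8]
grip_width: 0.0006
grasp_force: 2.5
[  4.01279834 -31.96765418  62.83376197]
```

Reached −32, as planned. Now I'll retreat and check again from above.

```bash
python3 -m jog '[{"dp":[0,-1,0],"twist":0,"fingers":0},{"dp":[0,-3,0],"twist":0,"fingers":0},{"dp":[4.4,-7,0],"twist":0,"fingers":0},{"dp":[4.4,-7,-6],"twist":0,"fingers":0},{"dp":[4.4,-7,-12],"twist":10,"fingers":0},{"dp":[4.4,-7,-18],"twist":20,"fingers":0},{"dp":[4.4,-7,-19],"twist":30,"fingers":0},{"dp":[4.4,-7,-19],"twist":40,"fingers":0}]' | grep -E 'time|pos|force'
python3 -m jog '[{"dp":[0,0,0],"twist":10,"fingers":0},{"dp":[0,0,0],"twist":20,"fingers":0},{"dp":[0,0,0],"twist":30,"fingers":0},{"dp":[0,0,0],"twist":40,"fingers":0},{"dp":[0,0,0],"twist":50,"fingers":0},{"dp":[0,0,0],"twist":50,"fingers":0},{"dp":[0,0,0],"twist":50,"fingers":0}]' |grep -E 'time|force'
python3 -c "
from h import *
save('wrist12','wrist')"; python3 a.py wrist12 | grep bar
python3 - <<'E'
from h import *
for n in('wrist11','wrist12'):
    w=load(n);print(n)
    for v in (98,104):print([tuple(int(round(x)) for x in st(dep(w,330,r))) for r in range(74,128,3)] if v==98 else '')
E
```

```text
time_s: 20.7
tool_pos: [0.5357, -0.018, 0.2552]
force: [-0.6, 0.1, -0.9]
grasp_force: 0.0
time_s: 21.58
force: [-0.9, 0.1, 0.8]
grasp_force: 0.0
1263 bar rect ((0.05992698669433594, 0.09500312805175781), (60.053043365478516, 16.364887237548828), 38.77399444580078) [-0.7   0.28]
bar dir ang 1.273896
wrist11
[(-36, 30, 53), (-36, 27, 54), (-36, 25, 54), (-36, 22, 55), (-36, 20, 53), (-36, 17, 52), (-36, 15, 53), (-36, 14, 32), (-36, 9, 57), (-36, 7, 59), (-36, 4, 58), (-36, 2, 57), (-36, -1, 59), (-36, -4, 57), (-36, -5, 25), (-35, -8, 24), (-35, -11, 24), (-35, -13, 23)]

wrist12
[(-36, 33, 55), (-36, 31, 54), (-36, 28, 55), (-36, 26, 53), (-36, 23, 55), (-36, 21, 53), (-36, 19, 54), (-36, 16, 53), (-36, 14, 46), (-36, 13, 22), (-36, 8, 58), (-36, 5, 58), (-36, 3, 59), (-36, 0, 58), (-36, -2, 57), (-36, -5, 57), (-36, -7, 24), (-36, -10, 24)]
```

Run:
```python
from h import *
for n,rng in(('wrist1',None),('wrist12',1)):
    w=load(n);V,U=np.mgrid[60:300,300:430] if rng else np.mgrid[195:262,340:430]
    Q=np.array([st(dep(w,u,v)) for u,v in zip(U.ravel(),V.ravel())])
    near=lambda x0:(abs(Q[:,0]-x0)<3)
    pin=(near(-24)|near(-47))&(abs(Q[:,2]-48.5)<2)
    arm=near(-36)&(abs(Q[:,2]-58)<1.8)
    y=Q[pin,1];ya=Q[arm,1];lo,hi=np.percentile(ya,[2,98]);y=y[(y<lo)&(y>lo-40)]
    print(n,'arm',lo,hi,'pin end',np.percentile(y,2),'tail',lo-np.percentile(y,2))
```

```text
wrist1 arm -218.8688551740153 -203.86556443073775 pin end -238.96679286881383 tail 20.09793769479853
wrist12 arm -4.913684376245218 9.756099435061486 pin end -24.677065361183733 tail 19.763380984938514
```

Run:
```python
from h import *
for n,(r0,r1,c0,c1),af in(('wrist1',(205,270,395,435),-204),('wrist3',(180,300,330,450),None),('wrist12',(60,110,290,370),9.7)):
    w=load(n);h,s,v=cv2.split(cv2.cvtColor(w['pixels'],cv2.COLOR_BGR2HSV))
    m=np.zeros_like(h,bool);m[r0:r1,c0:c1]=True;m&=(h>12)&(h<24)&(s>140)&(v>60)
    vs,us=np.nonzero(m);Q=np.array([st(on_z(w,u,b,.054)) for u,b in zip(us,vs)]);Q=Q[abs(Q[:,0]+36)<14]
    D=np.array([st(dep(w,u,b)) for u,b in zip(us,vs)])
    ok=abs(D[:,2]-54)<2;print(n,len(Q),np.percentile(Q[:,1],[3,50,97]),'depth top',np.percentile(D[ok,1],[3,50,97]),'rel arm',None if af is None else np.percentile(D[ok,1],[3,97])-af)
```

```text
wrist1 365 [-195.30245989 -191.60953897 -187.84686351] depth top [-195.14463907 -191.55099789 -187.77632586] rel arm [ 8.85536093 16.22367414]
wrist3 1015 [-87.34984814 -83.55978254 -79.77764336] depth top [-87.15117872 -83.54384482 -79.81031895] rel arm None
wrist12 270 [14.27789785 17.69650739 21.08305692] depth top [14.32568812 17.75924337 21.14451159] rel arm [ 4.62568812 11.44451159]
```

The nose is pressed in about 4.5 mm, so about 5 N. The knob is at about 1.27 rad and the robot is clear, so I'm handing in.

```bash
python3 -c "
from cell import env
print(env.sign_off())"
```

```text
the job is handed in; nothing more can be done
None
```

I handed the job in: the blank is home against the foot and straight, the nose is pressed in about 4.5 mm (roughly 5 N), the knob is locked at about 1.27 rad (target 1.2 ± 0.17), and the arm is clear of everything; no verdict came back.

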